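# Click the charged battery into the work light

### The job

Free the battery pack from the charger by pinching its two side tabs together, lift it out, and press it fully home into the socket of the work light, so that both tabs spring out and latch it there. Do it gently: pinch no harder than the tabs need, do not wrench a pack that is still hooked or ram it in, and leave the other things on the bench alone.

Things in the scene. Friction and masses are not known exactly. Their poses are not given: they have to be found in the camera images.
- pack_grip (a point): battery pack: upright black block 44 (x) x 48 (y) mm with a grey cap, 100 mm tall, 0.35 kg, standing in the charger. On its two y sides are ribbed grey release pads 26 mm wide (x), 30 mm high, outer faces 62 mm apart, the widest part of the pack. This point: midway between the two pads, 69 mm above the underside; y runs through both pads, z up. The same both ways round (half turn)
- pack_foot (a point): centre of the pack's underside, axes as pack_grip. Low on each y side a hook joined to the tab holds under the lip of a socket until the tab is about 5 mm in. A latched pack hangs 1.5 mm above the socket floor, pushed up by the contact block
- tab_left (a joint): inward travel of the tab on the pack's +y side, m: 0 sprung out, 0.006 fully pinched at its stop (pads then 50 mm apart). Spring: 4 N at first, 11 N at the stop
- tab_right (a joint): the same for the tab on the pack's -y side
- charger: battery charger fixed to the bench: a black upright socket 68 x 76 mm, 48 mm tall, with vents in its sides, on a low foot 100 x 100 mm, 16 mm tall. Socket floor 12 mm above the bench, with a sprung contact block like that of the light. Origin: on the bench under the middle of the socket; z up, y across its two lips
- light: cordless work light fixed to the bench: grey, 96 mm wide, a white lamp panel leaning back at its front (-x, reaching 80 mm from the origin); behind the panel, between two cheeks, an empty socket of the same shape, depth and lips as the charger's. Origin: on the bench under the middle of the cheeks; z up, y across the socket's two lips. The pack fits with its tabs on the y sides, either way round
- light_mouth (a point): nominal centre of the top of the light's socket, 48 mm above the bench. The socket itself is not measured: it sits stiffly up to 6 mm before or behind this point along the light's x, and 0 to 8 mm higher, differently each time (y is true); find it by sight and feel. Mouth 46.5 (x) x 50.5 (y) mm with a 3 mm bevelled lead-in; floor 36 mm below the mouth
- light_socket_contact (a joint): how far the sprung contact block in the floor of the light's socket is pressed, m: 0 free, standing 8 mm out of the floor; 0.008 pack on the floor; at least 0.006 when latched. It pushes back with 5 N at first touch, 9 N at the floor. The lips end 25.5 mm above the floor; pinched hooks pass them, and spring out under them when let go with the pack on the floor
- pliers: pliers with red grips, 168 mm long, lying; a bystander. Origin: centre of its underside
- tea_glass: tea glass, 86 mm tall, 62 mm wide, standing; a bystander. Origin: centre of its underside
- marker: marker pen, 135 mm long, lying; a bystander. Origin: centre of its underside
- adjustable_wrench: steel adjustable wrench, 198 mm long, lying; a bystander. Origin: centre of its underside
- sanding_block: brown sanding block, 65 x 105 x 36 mm; a bystander. Origin: centre of its underside

How it is judged:
By the outcome, as a careful person would: the job done as asked, in the order asked, and still so for the second after the job is handed in, with the robot touching nothing.
It also fails if it takes over 61 s, if anything falls off the work surface, if the arm or the gripper's body presses on something with over 40 N, if the wrist force passes 120 N, or if a joint passes its speed limit or range.

### The arm

A 6-joint arm with a two-finger parallel gripper is mounted at the origin on a cart in front of the work surface, level with it; the furniture and walls round the work are solid. World frame = base frame: x ahead of the robot, y to its left, z up, the work surface at z = 0. Lengths are in mm, angles in degrees, forces in N, time in s.
With the tool pointing down it reaches from about 300 to 850 mm from the base axis. Payload 4.2 kg.
Tool frame: the origin (TCP) lies at the very end of the fingers, on their centre line; the grasp point (between the pads) lies 19 mm behind it (env.grip_point_offset is the distance from the TCP to the grasp point, in mm); z points along the fingers, y is the line along which they close (so a half turn about z gives the same grasp; the last joint's range is limited). The gripper opens to 91 mm and grips with 3 to 60 N. Pads are 32 mm wide; open, the fingers measure 118 mm over their backs; the gripper's body (76 mm by 178 mm) begins 60 mm behind the grasp point.
Start: joints at [68.87, 18.312, 89.639, -0, 72.044, -1.146], TCP at [196.521, 540.391, 213.976] pointing down, gripper open.
Joint ranges: [-177.97, 177.97], [-48.28, 115.42], [12.27, 149.76], [-77.06, 257.06], [2.81, 150.46], [-146.56, 146.56]. Speed limits (degrees/s): [147.25, 147.25, 180, 180, 180, 180].

### API

Orientations are given as [roll, pitch, yaw] about the fixed x, y, z axes, in that order (R = Rz(yaw) Ry(pitch) Rx(roll)).
In Python, from workcell import env gives the robot as it stands. The module is installed in compiled form; this text tells all that it offers.
- The arm moves only by the tool arm_command, never from a script. Its argument "rows" is a list of rows, each an object with "delta_pos": the shift along the tool's x, y, z in mm, a list of three; "roll": the turn about the tool's z in units of 5 degrees (1.0 is 5 degrees); "jaw": the opening in per cent of the stroke, from 0 (shut) to 100 (fully open). A call has 1 to 20 rows; each row is the pose to reach, as a shift and turn from the pose commanded when the call began, along the tool's axes at that moment; what a row does not reach only later rows make up. A row lasts 1/12 s, in which the tool goes at most 41.7 mm and 7.16 degrees, less where a joint would pass 70% of its speed; a pose out of reach is approached as far as the arm can. A call with a gripper value outside its range is refused whole. The fingers move at their own pace and stop on an object; "squeeze" is the grip in N (left out, the last holds). Time passes only in rows, so rows that repeat a pose let the fingers close. It gives the time, the measured TCP pose, the force, the opening and the grip force at its end, in the units of the state.
- env.state(): the state, without advancing time (a new reading comes with each control period).
- env.grab_frame(name): name is "side" or "top"; returns a dict with "img" (384x512x3 uint8, blue, green, red), "z_map" (384x512 float32, mm along the optical axis (not along the pixel's ray), 0 where there is no reading), "fov_y" (degrees; the focal length in pixels is half the picture's height over the tangent of half this angle, whatever the lens; pixels are square), "cx", "cy" (the principal point, pixels), "R" (3x3) and "t" (3): a world point X has camera coordinates R X + t. Camera axes: x right, y down, z forward; pixel columns grow to the right and rows downward; lengths in mm; the calibration is good to about 2 mm. A picture is of the moment at which its call begins.
- env.job_done(): hands the job in; it is judged then, once.
The state is a dict: "time_s": time; "qpos": joint angles; "qvel": joint speeds; "effort": joint torques, N m; "ee_pos": TCP position; "ee_rot": TCP orientation; "force": force on the tool from outside, world axes, zero at the start; "torque": the same for the moment, N m; "gripper_width": finger opening in mm; "gripper_force": force on a finger pad.
Only numpy, scipy, OpenCV 4.12 (cv2) and the standard library are available. Lean on these libraries where they do the work, as an engineer would, in place of code of your own. Each camera call takes 0.05 s, during which the arm holds its last target. There are 200 camera calls.

## Working session

There is one attempt and no reset: what is moved stays moved. The work goes in short steps, Python scripts to look and compute and a tool call to move; the robot and the scene stay as the last step left them, time stands still between calls to the robot, and variables do not carry over. Pictures are saved under pics/ and viewed, at most 10 in all, crops included, and the job is handed in when it is done.

Besides the shell and the picture viewer there is one more tool, called after "Emit:" in YAML: its name, and indented under it one key for each argument. arm_command: Moves the arm, as the interface text tells. Its arguments: {"type":"object","properties":{"rows":{"type":"array"},"squeeze":{"type":"number"}},"required":["rows"]}

```bash
mkdir -p pics
cat > h.py <<'E'
import numpy as np, cv2
from workcell import env
def cloud(f):
    z=f["z_map"]; h,w=z.shape; fl=h/2/np.tan(np.radians(f["fov_y"]/2))
    u,v=np.meshgrid(np.arange(w),np.arange(h))
    c=np.stack([(u-f["cx"])/fl*z,(v-f["cy"])/fl*z,z],-1)
    P=(c-np.array(f["t"]))@np.array(f["R"]); P[z<=0]=np.nan
    return P
E
python3 - <<'E'
from h import *
s=env.state(); print({k:np.round(v,2).tolist() for k,v in s.items()})
for n in("top","side"):
    f=env.grab_frame(n); np.savez("pics/%s0.npz"%n,**f); cv2.imwrite("pics/%s0.png"%n,f["img"])
    print(n,f["fov_y"],np.round(f["R"],3).tolist(),np.round(f["t"],1).tolist())
E
```

```text
{'time_s': 0.0, 'qpos': [68.87, 18.35, 89.71, -0.0, 72.04, -1.15], 'qvel': [0.08, 0.02, 0.01, -0.03, 0.09, -0.01], 'effort': [0.0, -41.25, -23.2, 0.07, 0.05, -0.0], 'ee_pos': [196.36, 539.91, 213.14], 'ee_rot': [-179.9, -0.0, 160.01], 'force': [-0.77, 0.21, 0.11], 'torque': [0.05, -0.03, 0.01], 'gripper_force': 0.0, 'gripper_width': 91.61}
top 54.13359939579753 [[0.002, -1.0, 0.019], [-0.997, -0.004, -0.083], [0.083, -0.019, -0.996]] [-294.3, 530.4, 929.5]
side 46.59120972078858 [[0.999, 0.046, 0.013], [0.039, -0.65, -0.759], [-0.026, 0.759, -0.651]] [-522.4, -146.5, 1406.5]
```

View pics/top0.png

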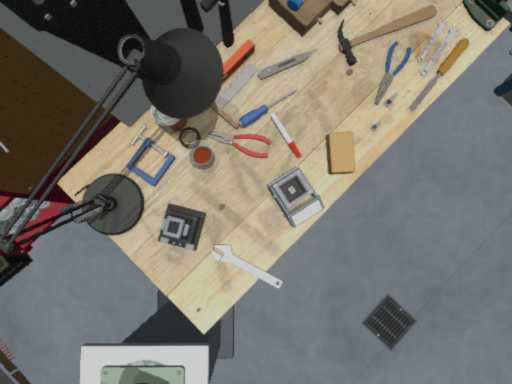

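View pics/side0.png

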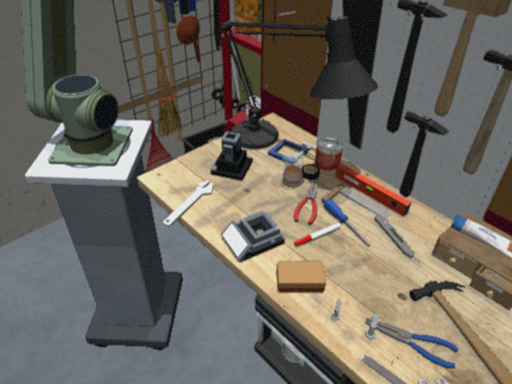

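The top view shows the charger with the pack at about (183,228) and the work light at (295,193), its lamp panel towards lower right (308,210). A desk lamp stands left of and above the charger, and the wrench is at (245,265).

```bash
cat > m.py <<'E'
from h import *
def load(n): return dict(np.load("pics/%s.npz"%n))
def rect(P,m,name):
    q=P[m]; 
    r=cv2.minAreaRect(q[:,:2].astype(np.float32)); print(name,len(q),np.round(r[0],1),np.round(r[1],1),round(r[2],1),"z",np.round(np.percentile(q[:,2],[5,50,95]),1))
E
python3 - <<'E'
from m import *
f=load("top0");P=cloud(f)
u,v=np.meshgrid(np.arange(512),np.arange(384))
def box(a,b,c,d): return (u>=a)&(u<b)&(v>=c)&(v<d)
Z=P[...,2]
B=box(155,212,198,255)
for lo,hi in((105,125),(85,105),(40,60),(10,22)): rect(P,B&(Z>lo)&(Z<hi),"ch%d"%lo)
L=box(262,328,162,228)
for lo,hi in((8,200),(40,80),(52,80),(10,30)): rect(P,L&(Z>lo)&(Z<hi),"li%d"%lo)
np.set_printoptions(linewidth=250)
print("pack");print(np.nan_to_num(Z[204:252:2,158:208:2]).round().astype(int))
print("light");print(np.nan_to_num(Z[164:226:2,264:326:2]).round().astype(int))
g=load("side0");Q=cloud(g)
T=Q[...,2]>60
i=T&(abs(Q[...,0]-P[B][:,0].mean())<400)
# tall stuff near: coarse max height map
for X in (P,Q):
  k=X[~np.isnan(X).any(-1)];print(len(k))
K=np.concatenate([X[~np.isnan(X).any(-1)] for X in(P,Q)])
K=K[(K[:,2]>-5)&(K[:,2]<700)]
xs=np.arange(150,900,50);ys=np.arange(-150,700,50)
print("rows x",xs[0],"cols y",ys)
for x in xs: print(x,[int(max(K[(abs(K[:,0]-x-25)<25)&(abs(K[:,1]-y-25)<25)][:,2],default=-1)) for y in ys])
c=f["img"][190:265,145:335];cv2.imwrite("pics/c1.png",cv2.resize(f["img"][155:260,150:335],None,fx=4.3,fy=4.3,interpolation=cv2.INTER_CUBIC))
E
```

```text
ch105 374 [448.3 -90.2] [42.4 45.8] 74.8 z [109.2 112.5 115.4]
ch85 99 [449.9 -91.4] [63.2 40.4] 70.8 z [89.1 96.7 99.5]
ch40 365 [448.1 -90.6] [76.8 68. ] 75.5 z [43.6 47.  49.7]
ch10 631 [ 443.4 -109.5] [139.3 100.3] 75.8 z [12.1 14.9 18.1]
li8 1767 [ 526.1 -380.6] [129.8  96.2] 32.5 z [12.7 34.8 51.3]
li40 700 [ 529.5 -378.1] [98.7 95. ] 32.3 z [41.4 48.4 52.1]
li52 41 [ 542.3 -369.4] [67.2 74.2] 32.0 z [52.1 52.8 54.4]
li10 721 [ 526.  -380.5] [129.8  95.8] 32.5 z [12.  16.8 27.8]
pack
[[ -4   0  -1   0  -1  13  15  14  -1  -4  -2  -1   1  -1   2   1  -3   2  -3   0   0  -1   5   3  -2]
 [ -2   0  -5  -3  -4  17  15  17  16  15  18  16  -2  -2   2  -2   2   0  -2  -1  -1   0  -2  -2  -1]
 [ -1   0   0  -1  17  13  15  16  15  14  14  14  15  15  15  15  -1   0   3  -2   0  -3  -1   0  -1]
 [  1  -2   0  -1  15  47  47  13  14  13  16  14  15  15  14  18  15  16  15  15  -2   2  -2  -2   0]
 [ -2   1   0   0  13  46  46  47  49  47  44  14  15  16  14  14  15  15  17  13  17  16  13  12  -4]
 [  0  -1   1   0  44  46  46  44  49  44  48  50  47  47  47  14  15  16  11  14  15  13 
[... 7314 characters left out ...]
, -1, 49]
450 [116, 116, 15, 21, 371, 362, 19, -1, -1, -1, -1, -1, -1, -1, -1, -1, 61]
500 [5, 19, 5, 387, 379, 144, 18, 381, 375, -1, -1, -1, -1, -1, -1, 54, 57]
550 [86, 13, 403, 398, 21, 381, 397, 392, 61, -1, -1, -1, -1, -1, -1, -1, -1]
600 [88, 417, 415, 19, 15, 415, 409, 65, -1, -1, -1, -1, -1, -1, -1, -1, -1]
650 [460, 447, 414, 20, 455, 430, 64, -1, -1, -1, -1, -1, -1, -1, -1, -1, -1]
700 [458, 453, 537, 558, 508, 63, -1, -1, -1, -1, -1, -1, -1, -1, -1, -1, -1]
750 [378, 481, 493, 336, -1, -1, -1, -1, -1, -1, -1, -1, -1, -1, -1, -1, -1]
800 [502, 486, 63, -1, -1, -1, -1, -1, -1, -1, -1, -1, -1, -1, -1, -1, -1]
850 [508, 493, -1, -1, -1, -1, -1, -1, -1, -1, -1, -1, -1, -1, -1, -1, -1]
```

View pics/c1.png

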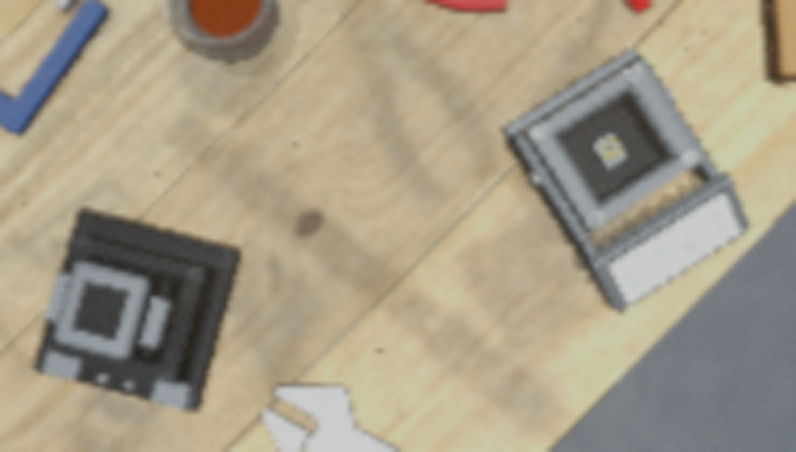

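The crop shows the pack's grey pads left and right of it, at about (60,297) and (155,322). The light's dark socket with its contact is at (610,148), with the white panel at the lower right. A lamp arm hangs above the bench, so I'll locate it and the socket before moving.

Run:
```python
from m import *
u,v=np.meshgrid(np.arange(512),np.arange(384))
for n in("top0","side0"):
    P=cloud(load(n)); Z=P[...,2]
    m=(Z>125)&(Z<800)&(P[...,0]>250)&(P[...,0]<800)&(P[...,1]>-450)&(P[...,1]<450)
    q=P[m]; print(n,len(q))
    for x in range(350,800,40):
        k=q[abs(q[:,0]-x)<20]
        if len(k):
            o=np.unique((k[:,1:]/40).round()*40,axis=0); print(x,o.astype(int).tolist()[:24])
for n in("top0","side0"):
    P=cloud(load(n)); Z=P[...,2]
    a=np.radians(32.4); ex=np.array([np.cos(a),np.sin(a)]); ey=np.array([-ex[1],ex[0]])
    o=np.array([538.7,-372.5]); x=(P[...,:2]-o)@ex; y=(P[...,:2]-o)@ey
    B=(abs(x)<95)&(abs(y)<60)
    c=lambda m:[np.round(np.percentile(x[m],[1,99]),1).tolist(),np.round(np.percentile(y[m],[1,99]),1).tolist(),m.sum(),np.round(np.median(Z[m]),1)]
    print(n,"all",c(B&(Z>8))); 
    R=B&(Z>44)&(Z<60)&(x>-42); print("rim",c(R)); print("inner",c(B&(Z<32)&(abs(x)<30)&(abs(y)<28)))
    # profile of rim along x in |y|<15 ; and side rims
    for s in (-1,1):
        k=R&(abs(y-s*31)<4); print("siderim",s,c(k))
    k=R&(abs(y)<18)&(x>0);print("back rim",c(k)); k=R&(abs(y)<18)&(x<0);print("front rim",c(k))
    k=B&(abs(y)<44)&(x<-40)&(Z>20);print("panel",c(k)); k=B&(abs(abs(y)-44)<2)&(Z>28)&(Z<42);print("cheeks",c(k))
    o2=np.array([448.2,-90.4]);a=np.radians(-14.4);ex=np.array([np.cos(a),np.sin(a)]); ey=np.array([-ex[1],ex[0]])
    x=(P[...,:2]-o2)@ex; y=(P[...,:2]-o2)@ey;B=(abs(x)<60)&(abs(y)<60)
    print("charger rim",c(B&(Z>43)&(Z<53)),"top",c(B&(Z>108)&(Z<118)),"pads",c(B&(Z>90)&(Z<100)&(abs(y)>25)))
```

```text
top0 28177
390 [[120, 320], [120, 360]]
430 [[80, 360], [120, 240], [120, 280], [120, 320], [120, 360], [160, 320], [160, 360]]
470 [[80, 120], [80, 160], [80, 200], [80, 360], [120, 160], [120, 200], [120, 240], [120, 280], [120, 320], [120, 360]]
510 [[40, 360], [40, 400], [80, 120], [80, 360], [120, 120], [120, 160], [240, 120], [240, 160], [240, 200], [280, 120], [280, 160]]
550 [[0, 360], [0, 400], [40, 360], [40, 400], [120, 360], [120, 400], [200, 120], [200, 160], [200, 200], [200, 240], [240, 120], [240, 160], [240, 200], [240, 240]]
590 [[-40, 360], [-40, 400], [0, 360], [0, 400], [40, 400], [120, 360], [120, 400], [160, 120], [160, 160], [160, 200], [160, 240], [160, 280], [160, 320], [200, 120], [200, 160], [200, 200], [200, 240], [200, 280], [200, 320]]
630 [[-80, 400], [-40, 400], [0, 400], [120, 120], [120, 160], [120, 200], [120, 240], [120, 280], [120, 320], [120, 360], [160, 120], [160, 160], [160, 200], [160, 240], [160, 280], [160, 320], [160, 360]]
670 [[-200, 280], [-200, 320], [-160, 280], [-160, 320], [-160, 360], [-120, 280], [-120, 320], [-120, 360], [-120, 
[... 4419 characters left out ...]
9.0], [-26.6, 27.0], np.int64(169), np.float64(17.0)]
siderim -1 [[-29.6, 37.9], [-35.0, -27.7], np.int64(62), np.float64(48.9)]
siderim 1 [[-30.2, 37.3], [27.1, 34.8], np.int64(65), np.float64(49.3)]
back rim [[26.6, 38.5], [-16.3, 17.1], np.int64(57), np.float64(48.5)]
front rim [[-30.4, -19.2], [-16.8, 17.7], np.int64(53), np.float64(48.6)]
panel [[-77.4, -42.2], [-42.4, 43.2], np.int64(475), np.float64(35.2)]
cheeks [[-66.6, 35.4], [-45.7, 43.7], np.int64(63), np.float64(34.9)]
charger rim [[-32.5, 35.1], [-41.4, 33.9], np.int64(206), np.float64(46.4)] top [[-19.6, 23.0], [-24.1, 17.8], np.int64(142), np.float64(112.0)] pads [[-11.4, 13.8], [-35.3, -25.1], np.int64(32), np.float64(94.9)]
```

```bash
cat > plan.py <<'E'
import numpy as np
def rows(p0,wps,unit=None):
    x0,y0,z0,w0=p0; a=np.radians(w0); tx=np.array([np.cos(a),np.sin(a)]); ty=np.array([np.sin(a),-np.cos(a)])
    for x,y,z,w,j in wps:
        d=np.array([x-x0,y-y0]); print('{"delta_pos":[%.0f,%.0f,%.0f],"roll":%.2f,"jaw":%g},'%(d@tx,d@ty,z0-z,(w0-w)/5,j))
def pol(r,az): return r*np.cos(np.radians(az)),r*np.sin(np.radians(az))
E
python3 - <<'E'
from plan import *
p0=(196.5,540.4,214,160)
W=[];w=160
for i in range(1,8): w-=7; W.append((*pol(575-35*i,70),214,w,100))
for i in range(1,14): w-=7; W.append((*pol(330,70-4*i),214,w,100))
rows(p0,W); print()
p1=W[-1][:4];W=[]
for i in range(1,8): w=max(w-7,-14.4); W.append((*pol(330,18-4.2*i),214,w,100))
s=np.array(W[-1][:2]);e=np.array([448,-92])
for i in range(1,5): W.append((*(s+(e-s)*i/4),214-16*i,w,100))
rows(p1,W);print(p1)
E
```

```text
{"delta_pos":[-0,-35,0],"roll":1.40,"jaw":100},
{"delta_pos":[-0,-70,0],"roll":2.80,"jaw":100},
{"delta_pos":[-0,-105,0],"roll":4.20,"jaw":100},
{"delta_pos":[-0,-140,0],"roll":5.60,"jaw":100},
{"delta_pos":[-0,-175,0],"roll":7.00,"jaw":100},
{"delta_pos":[-0,-210,0],"roll":8.40,"jaw":100},
{"delta_pos":[-0,-245,0],"roll":9.80,"jaw":100},
{"delta_pos":[-23,-246,0],"roll":11.20,"jaw":100},
{"delta_pos":[-46,-248,0],"roll":12.60,"jaw":100},
{"delta_pos":[-69,-252,0],"roll":14.00,"jaw":100},
{"delta_pos":[-91,-258,0],"roll":15.40,"jaw":100},
{"delta_pos":[-113,-265,0],"roll":16.80,"jaw":100},
{"delta_pos":[-134,-274,0],"roll":18.20,"jaw":100},
{"delta_pos":[-155,-284,0],"roll":19.60,"jaw":100},
{"delta_pos":[-175,-295,0],"roll":21.00,"jaw":100},
{"delta_pos":[-194,-308,0],"roll":22.40,"jaw":100},
{"delta_pos":[-212,-322,0],"roll":23.80,"jaw":100},
{"delta_pos":[-229,-338,0],"roll":25.20,"jaw":100},
{"delta_pos":[-245,-354,0],"roll":26.60,"jaw":100},
{"delta_pos":[-260,-372,0],"roll":28.00,"jaw":100},

{"delta_pos":[-2,24,0],"roll":1.40,"jaw":100},
{"delta_pos":[-5,48,0],"roll":2.80,"jaw":100},
{"delta_pos":[-10,72,0],"roll":4.20,"jaw":100},
{"delta_pos":[-17,95,0],"roll":5.60,"jaw":100},
{"delta_pos":[-26,117,0],"roll":6.88,"jaw":100},
{"delta_pos":[-36,139,0],"roll":6.88,"jaw":100},
{"delta_pos":[-48,160,0],"roll":6.88,"jaw":100},
{"delta_pos":[-21,177,16],"roll":6.88,"jaw":100},
{"delta_pos":[6,194,32],"roll":6.88,"jaw":100},
{"delta_pos":[33,211,48],"roll":6.88,"jaw":100},
{"delta_pos":[60,228,64],"roll":6.88,"jaw":100},
(np.float64(313.84865037740065), np.float64(101.97560814373264), 214, 20)
```

Emit:
arm_command:
  rows:
    - {"delta_pos":[0,-35,0],"roll":1.4,"jaw":100}
    - {"delta_pos":[0,-70,0],"roll":2.8,"jaw":100}
    - {"delta_pos":[0,-105,0],"roll":4.2,"jaw":100}
    - {"delta_pos":[0,-140,0],"roll":5.6,"jaw":100}
    - {"delta_pos":[0,-175,0],"roll":7,"jaw":100}
    - {"delta_pos":[0,-210,0],"roll":8.4,"jaw":100}
    - {"delta_pos":[0,-245,0],"roll":9.8,"jaw":100}
    - {"delta_pos":[-23,-246,0],"roll":11.2,"jaw":100}
    - {"delta_pos":[-46,-248,0],"roll":12.6,"jaw":100}
    - {"delta_pos":[-69,-252,0],"roll":14,"jaw":100}
    - {"delta_pos":[-91,-258,0],"roll":15.4,"jaw":100}
    - {"delta_pos":[-113,-265,0],"roll":16.8,"jaw":100}
    - {"delta_pos":[-134,-274,0],"roll":18.2,"jaw":100}
    - {"delta_pos":[-155,-284,0],"roll":19.6,"jaw":100}
    - {"delta_pos":[-175,-295,0],"roll":21,"jaw":100}
    - {"delta_pos":[-194,-308,0],"roll":22.4,"jaw":100}
    - {"delta_pos":[-212,-322,0],"roll":23.8,"jaw":100}
    - {"delta_pos":[-229,-338,0],"roll":25.2,"jaw":100}
    - {"delta_pos":[-245,-354,0],"roll":26.6,"jaw":100}
    - {"delta_pos":[-260,-372,0],"roll":28,"jaw":100}

```text
time_s: 1.77
ee_pos: [314.0, 100.9, 213.8]
ee_rot: [-180.0, 0.0, 19.7]
force: [0.3, 0.0, 0.7]
gripper_width: 91.0
gripper_force: 0.0
```

Emit:
arm_command:
  rows:
    - {"delta_pos":[-2,24,0],"roll":1.4,"jaw":100}
    - {"delta_pos":[-5,48,0],"roll":2.8,"jaw":100}
    - {"delta_pos":[-10,72,0],"roll":4.2,"jaw":100}
    - {"delta_pos":[-17,95,0],"roll":5.6,"jaw":100}
    - {"delta_pos":[-26,117,0],"roll":6.88,"jaw":100}
    - {"delta_pos":[-36,139,0],"roll":6.88,"jaw":100}
    - {"delta_pos":[-48,160,0],"roll":6.88,"jaw":100}
    - {"delta_pos":[-21,177,16],"roll":6.88,"jaw":100}
    - {"delta_pos":[6,194,32],"roll":6.88,"jaw":100}
    - {"delta_pos":[33,211,48],"roll":6.88,"jaw":100}
    - {"delta_pos":[60,228,64],"roll":6.88,"jaw":100}
    - {"delta_pos":[60,228,64],"roll":6.88,"jaw":100}
    - {"delta_pos":[60,228,64],"roll":6.88,"jaw":100}

```text
time_s: 2.85
ee_pos: [448.1, -91.8, 148.3]
ee_rot: [180.0, 0.2, -14.4]
force: [-0.4, -0.9, 0.3]
gripper_width: 91.1
gripper_force: 0.0
```

Run:
```python
from h import *
s=env.state();print(np.round(s["ee_pos"],1),np.round(s["ee_rot"],2),np.round(s["qpos"],1))
ims=[]
for n in("top","side"):
    f=env.grab_frame(n); np.savez("pics/%s1.npz"%n,**f)
    R=np.array(f["R"]);t=np.array(f["t"]);fl=192/np.tan(np.radians(f["fov_y"]/2))
    c=R@s["ee_pos"]+t; u,v=int(c[0]/c[2]*fl+f["cx"]),int(c[1]/c[2]*fl+f["cy"]);print(n,u,v)
    a,b=max(0,min(u-55,402)),max(0,min(v-60,264)); ims.append(cv2.resize(f["img"][b:b+120,a:a+110],None,fx=3.6,fy=3.6,interpolation=cv2.INTER_CUBIC));print(a,b)
cv2.imwrite("pics/c2.png",np.hstack(ims))
```

```text
[448.1 -91.8 148.3] [180.     0.24 -14.39] [-13.   11.2 109.9   0.   59.1  91.4]
top 169 226
114 166
side 229 125
174 65
```

View pics/c2.png

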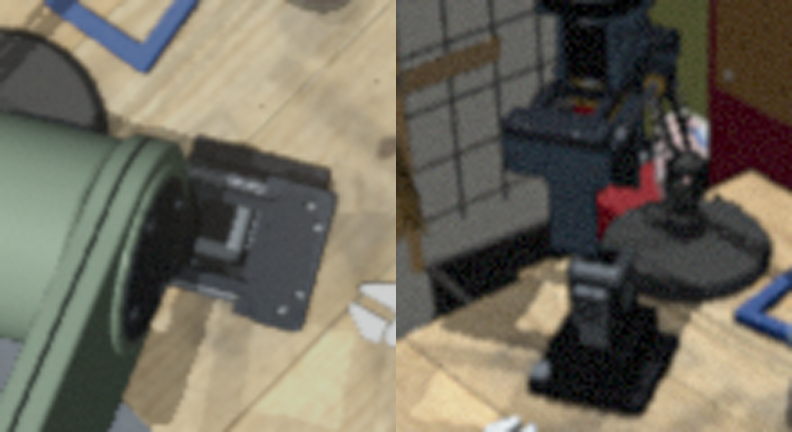

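The left half (top view) shows the gripper body over the pack. The right half (side view) shows the near finger at crop (575,200), just above the pack at (600,265). Next I'll check the camera offset against the fingers in the depth data.

Run:
```python
from m import *
def fr(P,o,a):
    a=np.radians(a); ex=np.array([np.cos(a),np.sin(a)]); ey=np.array([-ex[1],ex[0]])
    return (P[...,:2]-o)@ex,(P[...,:2]-o)@ey
for n in("top1","side1"):
    P=cloud(load(n));Z=P[...,2]; x,y=fr(P,[448.1,-91.8],-14.4)
    B=(abs(x)<60)&(abs(y)<100)
    for lo,hi in((146,160),(160,175),(175,195),(195,215),(215,235)):
        m=B&(Z>lo)&(Z<hi)
        if m.sum()>5: print(n,lo,m.sum(),np.round(np.percentile(x[m],[2,50,98]),1),np.round(np.percentile(y[m],[2,10,50,98]),1))
    m=B&(Z>106)&(Z<120)
    if m.sum()>5: print(n,"packtop",m.sum(),np.round(np.percentile(x[m],[2,98]),1),np.round(np.percentile(y[m],[2,98]),1))
    m=B&(Z>60)&(Z<95)&(y<0);print("packside",m.sum(),np.round(np.percentile(x[m],[2,98]),1),np.round(np.percentile(y[m],[2,25,50,98]),1))
```

```text
top1 packtop 199 [-22.6  21.2] [-19.5   7.9]
packside 18 [-20.6  17. ] [-20.6 -18.3 -15.8 -15.1]
side1 146 69 [-15.4   4.2  17.8] [-59.6 -57.3 -53.2  48.9]
side1 160 93 [-14.5   6.5  17.9] [-60.3 -58.3 -56.   50.8]
side1 175 122 [-16.2   7.4  18.1] [-60.7 -59.8 -57.2  54.3]
side1 195 110 [-15.4   6.3  18.1] [-63.5 -61.9 -58.8  55.5]
side1 215 127 [-34.9   9.8  38.6] [-85.9 -84.3 -81.1  58.2]
side1 packtop 133 [-19.   23.3] [-23.4  16.4]
packside 163 [-18.8  23.2] [-34.  -30.4 -25.7  -6.4]
```

Emit:
arm_command:
  rows:
    - {"delta_pos":[0.5,0,17],"roll":0,"jaw":100}
    - {"delta_pos":[0.5,0,34],"roll":0,"jaw":100}
    - {"delta_pos":[0.5,0,51],"roll":0,"jaw":100}
    - {"delta_pos":[0.5,0,68],"roll":0,"jaw":100}
    - {"delta_pos":[0.5,0,80],"roll":0,"jaw":100}
    - {"delta_pos":[0.5,0,85],"roll":0,"jaw":100}
    - {"delta_pos":[0.5,0,85],"roll":0,"jaw":80}
    - {"delta_pos":[0.5,0,85],"roll":0,"jaw":73}
    - {"delta_pos":[0.5,0,85],"roll":0,"jaw":73}
    - {"delta_pos":[0.5,0,85],"roll":0,"jaw":73}
  squeeze: 5

```text
time_s: 3.78
ee_pos: [449.2, -92.0, 66.0]
ee_rot: [-180.0, -0.1, -14.4]
force: [-0.5, 0.3, -0.4]
gripper_width: 68.4
gripper_force: 0.0
```

Run:
```python
from m import *
s=env.state();print(np.round(s["ee_pos"],1),s["gripper_width"],np.round(s["force"],1),np.round(s["torque"],2))
f=env.grab_frame("side");np.savez("pics/side2.npz",**f)
P=cloud(f);Z=P[...,2]
a=np.radians(-14.4); ex=np.array([np.cos(a),np.sin(a)]); ey=np.array([-ex[1],ex[0]])
d=P[...,:2]-s["ee_pos"][:2];x,y=d@ex,d@ey
for lo,hi,nm in((64,80,"finger"),(80,95,"f2"),(106,120,"top")):
    m=(abs(x)<30)&(abs(y)<70)&(Z>lo)&(Z<hi);
    print(nm,m.sum(),np.round(np.percentile(x[m],[2,50,98]),1),np.round(np.percentile(y[m],[2,10,50,90,98]),1))
c=f["img"][95:190,190:275];cv2.imwrite("pics/c3.png",cv2.resize(c,None,fx=6,fy=6,interpolation=cv2.INTER_CUBIC))
```

```text
[449.2 -92.   66. ] 68.44660857759418 [-0.5  0.3 -0.4] [-0.04  0.14 -0.01]
finger 85 [-14.2  16.1  22.1] [-48.  -45.6 -38.2  27.1  37.4]
f2 101 [-15.7  14.3  22.2] [-47.9 -46.5 -42.6  13.4  36.3]
top 73 [-15.3  13.8  22.1] [-51.5 -49.8 -45.3  36.   40. ]
```

View pics/c3.png

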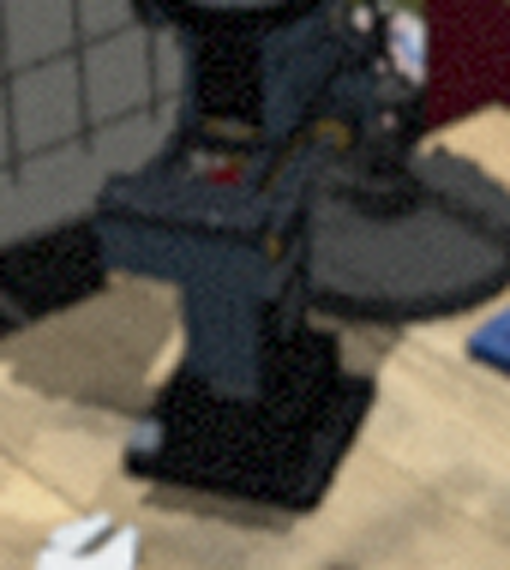

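The finger is straddling the pack at crop (225,320), with no contact at 68 mm. Now I'll close gradually.

Emit:
arm_command:
  rows:
    - {"delta_pos":[0,0,2],"roll":0,"jaw":70}
    - {"delta_pos":[0,0,2],"roll":0,"jaw":68}
    - {"delta_pos":[0,0,2],"roll":0,"jaw":67}
    - {"delta_pos":[0,0,2],"roll":0,"jaw":66}
    - {"delta_pos":[0,0,2],"roll":0,"jaw":65}
    - {"delta_pos":[0,0,2],"roll":0,"jaw":65}
  squeeze: 5

```text
time_s: 4.33
ee_pos: [449.0, -92.0, 63.3]
ee_rot: [-180.0, -0.1, -14.4]
force: [0.1, 1.2, 4.7]
gripper_width: 60.0
gripper_force: 5.0
```

Run:
```python
from h import *
s=env.state();print(np.round(s["ee_pos"],2),s["gripper_width"],s["gripper_force"],np.round(s["force"],1),np.round(s["torque"],2))
```

```text
[449.04 -91.96  63.25] 60.02342976627604 5.002225711941719 [0.1 1.2 4.7] [ 0.35  0.01 -0.03]
```

Emit:
arm_command:
  rows:
    - {"delta_pos":[0,0,0],"roll":0,"jaw":62}
    - {"delta_pos":[0,0,0],"roll":0,"jaw":60}
    - {"delta_pos":[0,0,0],"roll":0,"jaw":58}
    - {"delta_pos":[0,0,0],"roll":0,"jaw":56}
    - {"delta_pos":[0,0,0],"roll":0,"jaw":54}
    - {"delta_pos":[0,0,0],"roll":0,"jaw":53}
    - {"delta_pos":[0,0,0],"roll":0,"jaw":53}
  squeeze: 12

```text
time_s: 4.92
ee_pos: [449.0, -91.7, 63.0]
ee_rot: [-180.0, -0.0, -14.4]
force: [1.1, 3.3, 4.4]
gripper_width: 49.7
gripper_force: 12.0
```

Run:
```python
from h import *
s=env.state();print(np.round(s["ee_pos"],2),s["gripper_width"],s["gripper_force"],np.round(s["force"],1),np.round(s["torque"],2))
```

```text
[449.01 -91.71  63.03] 49.65503049718193 12.000274658203125 [1.1 3.3 4.4] [ 0.63 -0.22 -0.07]
```

Both tabs are at their stops (about 50 mm at 12 N). I'll lift a little and check the force.

Emit:
arm_command:
  rows:
    - {"delta_pos":[0,0,-2],"roll":0,"jaw":53}
    - {"delta_pos":[0,0,-4],"roll":0,"jaw":53}
    - {"delta_pos":[0,0,-7],"roll":0,"jaw":53}
    - {"delta_pos":[0,0,-10],"roll":0,"jaw":53}
    - {"delta_pos":[0,0,-13],"roll":0,"jaw":53}
    - {"delta_pos":[0,0,-15],"roll":0,"jaw":53}
    - {"delta_pos":[0,0,-15],"roll":0,"jaw":53}

```text
time_s: 5.5
ee_pos: [447.7, -91.9, 77.7]
ee_rot: [180.0, 0.1, -14.4]
force: [0.9, 0.7, -2.3]
gripper_width: 48.8
gripper_force: 12.0
```

Run:
```python
from h import *
s=env.state();print(np.round(s["ee_pos"],2),s["gripper_width"],s["gripper_force"],np.round(s["force"],1),np.round(s["torque"],2))
```

```text
[447.69 -91.85  77.71] 48.84317266115117 11.9993756711483 [ 0.9  0.7 -2.3] [ 0.27  0.07 -0.02]
```

Run:
```python
from plan import *
p0=(448.5,-92.1,78,-14.4);W=[]
for z in(93,113,130,138): W.append((448.5,-92.1,z,-14.4,53))
for k in (.04,.12,.22,.33,.44,.56,.67,.78,.88,.96,1,1,1): W.append((448.5+95*k,-92.1-278.9*k,138,-14.4+46.8*k,53))
rows(p0,W)
```

```text
{"delta_pos":[0,0,-15],"roll":0.00,"jaw":53},
{"delta_pos":[0,0,-35],"roll":0.00,"jaw":53},
{"delta_pos":[0,0,-52],"roll":0.00,"jaw":53},
{"delta_pos":[0,0,-60],"roll":0.00,"jaw":53},
{"delta_pos":[6,10,-60],"roll":-0.37,"jaw":53},
{"delta_pos":[19,30,-60],"roll":-1.12,"jaw":53},
{"delta_pos":[36,54,-60],"roll":-2.06,"jaw":53},
{"delta_pos":[53,81,-60],"roll":-3.09,"jaw":53},
{"delta_pos":[71,108,-60],"roll":-4.12,"jaw":53},
{"delta_pos":[90,138,-60],"roll":-5.24,"jaw":53},
{"delta_pos":[108,165,-60],"roll":-6.27,"jaw":53},
{"delta_pos":[126,192,-60],"roll":-7.30,"jaw":53},
{"delta_pos":[142,217,-60],"roll":-8.24,"jaw":53},
{"delta_pos":[155,237,-60],"roll":-8.99,"jaw":53},
{"delta_pos":[161,247,-60],"roll":-9.36,"jaw":53},
{"delta_pos":[161,247,-60],"roll":-9.36,"jaw":53},
{"delta_pos":[161,247,-60],"roll":-9.36,"jaw":53},
```

Emit:
arm_command:
  rows:
    - {"delta_pos":[0,0,-15],"roll":0,"jaw":53}
    - {"delta_pos":[0,0,-35],"roll":0,"jaw":53}
    - {"delta_pos":[0,0,-52],"roll":0,"jaw":53}
    - {"delta_pos":[0,0,-60],"roll":0,"jaw":53}
    - {"delta_pos":[6,10,-60],"roll":-0.37,"jaw":53}
    - {"delta_pos":[19,30,-60],"roll":-1.12,"jaw":53}
    - {"delta_pos":[36,54,-60],"roll":-2.06,"jaw":53}
    - {"delta_pos":[53,81,-60],"roll":-3.09,"jaw":53}
    - {"delta_pos":[71,108,-60],"roll":-4.12,"jaw":53}
    - {"delta_pos":[90,138,-60],"roll":-5.24,"jaw":53}
    - {"delta_pos":[108,165,-60],"roll":-6.27,"jaw":53}
    - {"delta_pos":[126,192,-60],"roll":-7.3,"jaw":53}
    - {"delta_pos":[142,217,-60],"roll":-8.24,"jaw":53}
    - {"delta_pos":[155,237,-60],"roll":-8.99,"jaw":53}
    - {"delta_pos":[161,247,-60],"roll":-9.36,"jaw":53}
    - {"delta_pos":[161,247,-60],"roll":-9.36,"jaw":53}
    - {"delta_pos":[161,247,-60],"roll":-9.36,"jaw":53}

```text
time_s: 6.92
ee_pos: [542.0, -370.9, 136.3]
ee_rot: [-179.8, 0.1, 32.3]
force: [0.3, -0.4, -3.8]
gripper_width: 48.8
gripper_force: 12.0
```

```bash
cat > look.py <<'E'
from m import *
import sys
def look(tag,cam="side"):
    s=env.state();print(np.round(s["ee_pos"],2),np.round(s["ee_rot"],1),"w",round(s["gripper_width"],1),"f",np.round(s["force"],1),np.round(s["torque"],2))
    f=env.grab_frame(cam);np.savez("pics/%s.npz"%tag,**f)
    P=cloud(f);Z=P[...,2];a=np.radians(32.4); ex=np.array([np.cos(a),np.sin(a)]); ey=np.array([-ex[1],ex[0]])
    d=P[...,:2]-s["ee_pos"][:2];x,y=d@ex,d@ey;zt=s["ee_pos"][2]
    for lo,hi,nm in((zt-46,zt-32,"packlow"),(zt-30,zt-5,"packmid"),(zt+3,zt+30,"finger"),(45,56,"rim")):
        m=(abs(x)<(45 if nm=="rim" else 30))&(abs(y)<62)&(Z>lo)&(Z<hi)&((x>-36)|(nm!="rim"))
        if nm=="rim": m&=(abs(y)<39)
        if m.sum()>5: print(nm,m.sum(),"x",np.round(np.percentile(x[m],[2,10,50,90,98]),1),"y",np.round(np.percentile(y[m],[2,10,50,90,98]),1))
    return f
if __name__=="__main__":
    f=look(sys.argv[1],sys.argv[2])
    cv2.imwrite("pics/%s.png"%sys.argv[1],cv2.resize(f["img"][150:270,205:305],None,fx=5,fy=5,interpolation=cv2.INTER_CUBIC))
E
python3 look.py s4 side; python3 look.py t4 top
```

```text
[ 542.01 -370.92  136.3 ] [-1.798e+02  1.000e-01  3.230e+01] w 48.8 f [ 0.3 -0.4 -3.8] [-0.07  0.13  0.01]
packlow 93 x [-22.6 -22.4 -19.   14.6  20.2] y [-26.6 -25.1 -19.6   8.8  18.3]
packmid 180 x [-23.7 -23.1 -17.7  13.8  18.9] y [-26.  -25.2 -19.7  10.1  20.1]
finger 230 x [-24.9 -24.3 -16.6   8.4  14.9] y [-38.4 -36.9 -26.5   7.7  29.4]
rim 292 x [-33.7 -32.1 -12.1  29.9  34. ] y [-38.6 -36.3 -13.4  28.7  33.8]
[ 542.01 -370.2   136.64] [-1.798e+02  1.000e-01  3.240e+01] w 48.8 f [-0.2  0.6 -4.1] [-0.08  0.1   0.02]
```

View pics/s4.png

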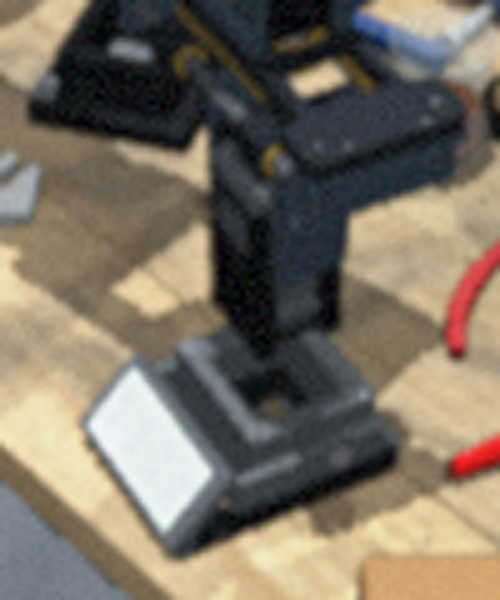

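The pack is held squarely above the socket. Its lower edge is at about crop (280,330) and the mouth is at (270,385). By depth the pack needs about 1.7 mm more along the light's +x and about 1 mm in −y. I'll correct and lower to just above the rim.

Emit:
arm_command:
  rows:
    - {"delta_pos":[1.7,1.2,10],"roll":0,"jaw":53}
    - {"delta_pos":[1.7,1.2,20],"roll":0,"jaw":53}
    - {"delta_pos":[1.7,1.2,28],"roll":0,"jaw":53}
    - {"delta_pos":[1.7,1.2,32],"roll":0,"jaw":53}
    - {"delta_pos":[1.7,1.2,32],"roll":0,"jaw":53}
    - {"delta_pos":[1.7,1.2,32],"roll":0,"jaw":53}

```text
time_s: 7.52
ee_pos: [545.1, -370.9, 105.4]
ee_rot: [-179.9, 0.0, 32.4]
force: [-0.1, -1.1, -3.3]
gripper_width: 49.1
gripper_force: 12.0
```

```bash
python3 look.py s5 side
```

```text
[ 545.12 -370.95  105.4 ] [-179.9    0.    32.4] w 49.1 f [-0.1 -1.1 -3.3] [-0.05  0.14  0.  ]
packlow 84 x [-23.  -22.5 -19.8  14.9  20. ] y [-26.4 -25.3 -20.1  10.4  20.6]
packmid 175 x [-23.6 -22.9 -16.5  13.3  18.8] y [-26.8 -26.  -19.9   9.   19.3]
finger 210 x [-25.  -24.2 -16.4   8.8  15.3] y [-38.1 -37.1 -31.6   4.   25.7]
rim 249 x [-35.8 -34.3 -20.9  22.9  30.8] y [-38.4 -36.8 -24.8  26.8  36.5]
```

View pics/s5.png

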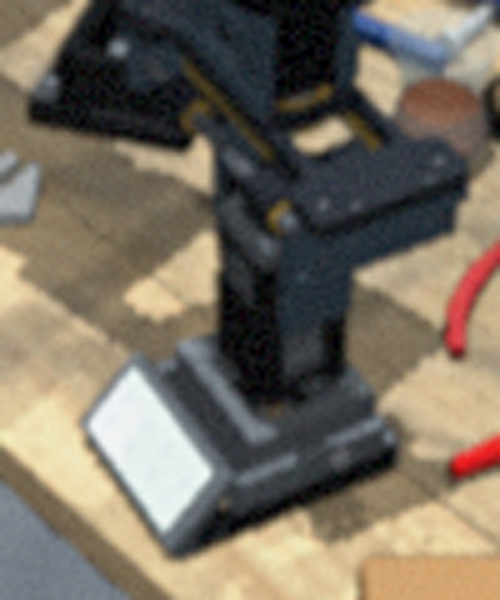

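The pack bottom is just above the mouth, at crop (285,395). By depth it is about 0.7 mm too far in +x. I'll correct that and enter slowly.

Emit:
arm_command:
  rows:
    - {"delta_pos":[-0.8,-0.3,1],"roll":0,"jaw":53}
    - {"delta_pos":[-0.8,-0.3,3],"roll":0,"jaw":53}
    - {"delta_pos":[-0.8,-0.3,5],"roll":0,"jaw":53}
    - {"delta_pos":[-0.8,-0.3,7],"roll":0,"jaw":53}
    - {"delta_pos":[-0.8,-0.3,8],"roll":0,"jaw":53}
    - {"delta_pos":[-0.8,-0.3,9],"roll":0,"jaw":53}
    - {"delta_pos":[-0.8,-0.3,10],"roll":0,"jaw":53}
    - {"delta_pos":[-0.8,-0.3,10],"roll":0,"jaw":53}

```text
time_s: 8.23
ee_pos: [544.1, -371.4, 95.6]
ee_rot: [-180.0, 0.0, 32.4]
force: [-0.4, -0.5, -3.6]
gripper_width: 48.5
gripper_force: 12.0
```

```bash
python3 look.py s6 side
```

```text
[ 544.12 -371.39   95.64] [-180.     0.    32.4] w 48.5 f [-0.4 -0.5 -3.6] [-0.09  0.41 -0.  ]
packlow 154 x [-29.2 -27.1 -15.2  19.2  26.8] y [-38.2 -34.7 -22.4  13.2  31.9]
packmid 177 x [-23.6 -23.2 -17.1  15.   20.5] y [-26.6 -25.8 -19.9  10.8  21.1]
finger 211 x [-25.  -24.3 -17.1   7.7  15.5] y [-38.  -37.  -29.5   6.5  30.9]
rim 306 x [-35.  -33.3 -19.7  22.8  31.2] y [-38.3 -36.7 -22.3  26.2  35.5]
```

Emit:
arm_command:
  rows:
    - {"delta_pos":[0,0,1],"roll":0,"jaw":53}
    - {"delta_pos":[0,0,2],"roll":0,"jaw":53}
    - {"delta_pos":[0,0,3],"roll":0,"jaw":53}
    - {"delta_pos":[0,0,4],"roll":0,"jaw":53}
    - {"delta_pos":[0,0,5],"roll":0,"jaw":53}
    - {"delta_pos":[0,0,6],"roll":0,"jaw":53}
    - {"delta_pos":[0,0,6],"roll":0,"jaw":53}

```text
time_s: 8.87
ee_pos: [544.2, -371.3, 89.6]
ee_rot: [-180.0, 0.0, 32.4]
force: [-2.4, 0.5, -2.3]
gripper_width: 48.6
gripper_force: 12.0
```

```bash
cat > st.py <<'E'
from h import *
s=env.state();a=np.radians(32.4);f=s["force"];ex=np.array([np.cos(a),np.sin(a)]);ey=np.array([-ex[1],ex[0]])
print(np.round(s["ee_pos"],2),np.round(s["ee_rot"],2),"w",round(s["gripper_width"],2),"g",round(s["gripper_force"],1),"F light xyz",round(f[:2]@ex,1),round(f[:2]@ey,1),round(f[2],1),"T",np.round(s["torque"],2),"t",s["time_s"])
E
python3 st.py
```

```text
[ 544.23 -371.3    89.6 ] [-1.7996e+02  2.0000e-02  3.2420e+01] w 48.57 g 12.0 F light xyz -1.8 1.7 -2.3 T [-0.01  0.66  0.02] t 8.8667
```

Side forces are light (under 2 N), so I'll ease off slightly and go deeper.

Emit:
arm_command:
  rows:
    - {"delta_pos":[-0.5,-0.4,0],"roll":0,"jaw":53}
    - {"delta_pos":[-0.5,-0.4,2],"roll":0,"jaw":53}
    - {"delta_pos":[-0.5,-0.4,4],"roll":0,"jaw":53}
    - {"delta_pos":[-0.5,-0.4,6],"roll":0,"jaw":53}
    - {"delta_pos":[-0.5,-0.4,8],"roll":0,"jaw":53}
    - {"delta_pos":[-0.5,-0.4,10],"roll":0,"jaw":53}
    - {"delta_pos":[-0.5,-0.4,12],"roll":0,"jaw":53}
    - {"delta_pos":[-0.5,-0.4,12],"roll":0,"jaw":53}

```text
time_s: 9.53
ee_pos: [543.9, -371.2, 77.2]
ee_rot: [-180.0, -0.0, 32.4]
force: [-0.2, 1.0, -5.4]
gripper_width: 48.9
gripper_force: 12.0
```

```bash
python3 st.py
```

```text
[ 543.91 -371.24   77.23] [-1.7998e+02 -1.0000e-02  3.2410e+01] w 48.94 g 12.0 F light xyz 0.4 1.0 -5.4 T [ 0.03  0.23 -0.02] t 9.5333
```

Emit:
arm_command:
  rows:
    - {"delta_pos":[0,-0.2,2],"roll":0,"jaw":53}
    - {"delta_pos":[0,-0.2,4],"roll":0,"jaw":53}
    - {"delta_pos":[0,-0.2,6],"roll":0,"jaw":53}
    - {"delta_pos":[0,-0.2,8],"roll":0,"jaw":53}
    - {"delta_pos":[0,-0.2,9],"roll":0,"jaw":53}
    - {"delta_pos":[0,-0.2,10],"roll":0,"jaw":53}
    - {"delta_pos":[0,-0.2,10],"roll":0,"jaw":53}

```text
time_s: 10.12
ee_pos: [544.0, -371.3, 68.5]
ee_rot: [179.9, -0.0, 32.4]
force: [-1.7, 2.1, 4.0]
gripper_width: 49.3
gripper_force: 12.0
```

```bash
python3 st.py
```

```text
[ 544.02 -371.3    68.53] [ 1.7995e+02 -3.0000e-02  3.2410e+01] w 49.27 g 12.0 F light xyz -0.3 2.7 4.0 T [ 0.16  0.5  -0.02] t 10.1167
```

Emit:
arm_command:
  rows:
    - {"delta_pos":[0,-0.3,1],"roll":0,"jaw":53}
    - {"delta_pos":[0,-0.3,2],"roll":0,"jaw":53}
    - {"delta_pos":[0,-0.3,3],"roll":0,"jaw":53}
    - {"delta_pos":[0,-0.3,3],"roll":0,"jaw":53}

```text
time_s: 10.45
ee_pos: [544.1, -371.1, 65.5]
ee_rot: [179.9, -0.1, 32.4]
force: [-0.9, 2.4, 4.8]
gripper_width: 49.0
gripper_force: 12.0
```

```bash
python3 st.py
```

```text
[ 544.1  -371.06   65.49] [ 1.7993e+02 -5.0000e-02  3.2410e+01] w 48.99 g 12.0 F light xyz 0.5 2.5 4.8 T [ 0.23  0.45 -0.03] t 10.45
```

Emit:
arm_command:
  rows:
    - {"delta_pos":[0,-0.3,0.7],"roll":0,"jaw":53}
    - {"delta_pos":[0,-0.3,1.4],"roll":0,"jaw":53}
    - {"delta_pos":[0,-0.3,2],"roll":0,"jaw":53}
    - {"delta_pos":[0,-0.3,2],"roll":0,"jaw":53}

```text
time_s: 10.78
ee_pos: [544.7, -370.8, 64.8]
ee_rot: [179.9, -0.1, 32.4]
force: [0.2, 3.5, 10.4]
gripper_width: 49.5
gripper_force: 12.0
```

```bash
python3 st.py
```

```text
[ 544.73 -370.77   64.78] [ 1.7986e+02 -1.4000e-01  3.2400e+01] w 49.53 g 12.0 F light xyz 2.0 2.8 10.4 T [0.5  0.47 0.  ] t 10.7833
```

Emit:
arm_command:
  rows:
    - {"delta_pos":[0,-0.2,0.5],"roll":0,"jaw":53}
    - {"delta_pos":[0,-0.2,1],"roll":0,"jaw":53}
    - {"delta_pos":[0,-0.2,1],"roll":0,"jaw":53}

```text
time_s: 11.03
ee_pos: [545.0, -370.6, 64.4]
ee_rot: [179.8, -0.2, 32.4]
force: [-1.4, 2.8, 12.8]
gripper_width: 49.8
gripper_force: 12.0
```

```bash
python3 st.py
```

```text
[ 545.04 -370.62   64.39] [179.81  -0.18  32.4 ] w 49.81 g 12.0 F light xyz 0.3 3.2 12.8 T [0.66 0.41 0.1 ] t 11.0333
```

The pack is firmly on the floor (12.8 N). I'll let the tabs out while holding down.

Emit:
arm_command:
  rows:
    - {"delta_pos":[0,0,0],"roll":0,"jaw":57}
    - {"delta_pos":[0,0,0],"roll":0,"jaw":60}
    - {"delta_pos":[0,0,0],"roll":0,"jaw":63}
    - {"delta_pos":[0,0,0],"roll":0,"jaw":66}
    - {"delta_pos":[0,0,0],"roll":0,"jaw":70}
    - {"delta_pos":[0,0,0],"roll":0,"jaw":74}
    - {"delta_pos":[0,0,0],"roll":0,"jaw":80}
    - {"delta_pos":[0,0,0],"roll":0,"jaw":80}

```text
time_s: 11.7
ee_pos: [543.2, -370.6, 61.2]
ee_rot: [-180.0, 0.0, 32.4]
force: [0.1, 0.4, -0.9]
gripper_width: 72.4
gripper_force: 0.0
```

```bash
python3 st.py; python3 look.py s7 side
```

```text
[ 543.16 -370.56   61.2 ] [-1.7997e+02  2.0000e-02  3.2420e+01] w 72.45 g 0.0 F light xyz 0.3 0.3 -0.9 T [-0.13  0.11 -0.03] t 11.7
[ 543.16 -370.56   61.2 ] [-180.     0.    32.4] w 72.4 f [ 0.1  0.4 -0.9] [-0.13  0.11 -0.03]
packlow 93 x [-27.3 -22.5   0.8  22.9  28.3] y [-50.4 -48.9 -47.1 -45.5 -44.4]
packmid 325 x [-29.6 -27.4 -15.8  20.5  28.7] y [-47.6 -44.8 -37.9  15.1  32.6]
finger 255 x [-22.2 -21.5 -15.6   7.2  14.1] y [-50.  -48.8 -22.7  34.9  40. ]
rim 220 x [-34.9 -34.1 -23.6   9.7  30.9] y [-38.5 -37.4 -15.3  28.8  35.7]
```

Emit:
arm_command:
  rows:
    - {"delta_pos":[0,0,-3],"roll":0,"jaw":90}
    - {"delta_pos":[0,0,-10],"roll":0,"jaw":90}
    - {"delta_pos":[0,0,-25],"roll":0,"jaw":90}
    - {"delta_pos":[0,0,-50],"roll":0,"jaw":90}
    - {"delta_pos":[0,0,-80],"roll":0,"jaw":90}
    - {"delta_pos":[0,0,-110],"roll":0,"jaw":90}
    - {"delta_pos":[-30,0,-120],"roll":0,"jaw":90}
    - {"delta_pos":[-65,0,-120],"roll":0,"jaw":90}
    - {"delta_pos":[-100,0,-120],"roll":0,"jaw":90}
    - {"delta_pos":[-135,0,-120],"roll":0,"jaw":90}
    - {"delta_pos":[-170,0,-120],"roll":0,"jaw":90}
    - {"delta_pos":[-170,0,-120],"roll":0,"jaw":90}

```text
time_s: 12.75
ee_pos: [394.9, -464.7, 182.8]
ee_rot: [180.0, 0.2, 32.1]
force: [-0.3, 0.5, -0.4]
gripper_width: 81.7
gripper_force: 0.0
```

Run:
```python
from m import *
ims=[]
for n,(a,b) in(("top",(240,140)),("side",(205,165))):
    f=env.grab_frame(n);P=cloud(f);Z=P[...,2];a0=np.radians(32.4);ex=np.array([np.cos(a0),np.sin(a0)]);ey=np.array([-ex[1],ex[0]])
    d=P[...,:2]-[543.9,-370.9];x,y=d@ex,d@ey;B=(abs(x)<32)&(abs(y)<40)
    for lo,hi,nm in((105,130,"top"),(90,105,"pads"),(44,60,"rim")):
        m=B&(Z>lo)&(Z<hi)
        if m.sum()>4: print(n,nm,m.sum(),"z",np.round(np.percentile(Z[m],[10,50,90]),1),"x",np.round(np.percentile(x[m],[2,98]),1),"y",np.round(np.percentile(y[m],[2,98]),1))
    ims.append(cv2.resize(f["img"][b:b+110,a:a+100],None,fx=4,fy=4,interpolation=cv2.INTER_CUBIC))
cv2.imwrite("pics/c8.png",np.hstack(ims))
```

```text
top top 359 z [112.8 115.4 117.6] x [-21.2  22.3] y [-19.4  20.8]
top pads 89 z [ 96.2  99.5 102.1] x [-11.9  13.4] y [-30.6  31.5]
top rim 294 z [47.8 49.7 52.4] x [-31.5  31.4] y [-36.1  39.1]
side top 292 z [108.9 114.6 116.4] x [-23.1  20.3] y [-23.5  16.2]
side pads 141 z [ 92.1  97.1 101.4] x [-22.7  19.5] y [-34.   13.1]
side rim 304 z [46.7 49.3 55.8] x [-31.3  30.3] y [-39.3  35. ]
```

View pics/c8.png

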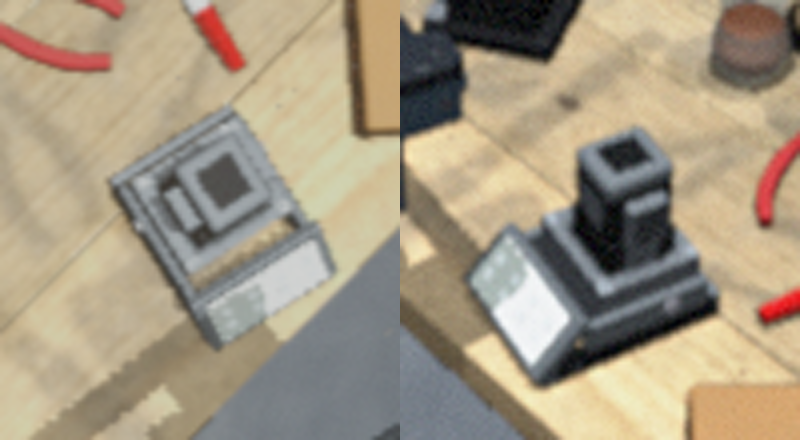

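The pack stands upright in the light, at left crop (220,185) and right crop (625,200). Its top is 65.7 mm above the rim, against 65.6 mm in the charger, and the pads are 62 mm apart. It is latched, so I'm handing in.

```bash
python3 -c "
from workcell import env
print(env.job_done())"
```

```text
the job is handed in; nothing more can be done
None
```

The battery pack is out of the charger and seated in the work light; the final camera check shows it as deep as it sat in the charger with both tabs sprung out, and the job was handed in after about 13 s of robot time.

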